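# Find the printer's concealed release and pop its cover

## Robot

A 7-joint arm with a two-finger parallel gripper is mounted at the origin on a cart in front of the work surface, level with it; the furniture and walls round the work are solid. World frame = base frame: x ahead of the robot, y to its left, z up, the work surface at z = 0. Lengths are in m, angles in degrees, forces in N, time in s.
With the tool pointing down it reaches from about 0.4 to 0.85 m from the base axis. Payload 10.4 kg.
Tool frame: the origin (TCP) lies between the finger pads; the fingertips stand 25 mm ahead of it and the grasp point (between the pads) lies 6 mm ahead of it; z points along the fingers, x is the direction in which the jaws open and shut, and the axes are right-handed (so a half turn about z gives the same grasp; the last joint's range is limited). The gripper opens to 85 mm and grips with 20 to 120 N. Pads are 22 mm wide; open, the fingers measure 114 mm over their backs; the gripper's body (76 mm by 85 mm) begins 54 mm behind the grasp point. The pads swing forward as they close: fully open they stand 13 mm farther back than shut.
Start: joints at [72.101, 19.034, -3.707, 83.658, 1.238, 77.344, -5.071], TCP at [0.179, -0.599, 0.256] pointing down, gripper open.
Joint ranges: [-148.97, 148.97], [-28.65, 121.19], [-84.17, 76.75], [9.2, 138.47], [-72.65, 252.65], [3.7, 117.97], [-149.18, 149.18]. Speed limits (degrees/s): [127.2, 127.2, 159.86, 159.86, 180, 180, 180].

## Interface

Orientations are given as [roll, pitch, yaw] about the fixed x, y, z axes, in that order (R = Rz(yaw) Ry(pitch) Rx(roll)).
In Python, from plant import observe, grab_frame, camera_params, sign_off, trace, spot_point gives the robot as it stands.
- The arm moves only by the tool apply_moves, never from a script. Its argument "targets" is text: rows parted by semicolons, each of 5 numbers parted by spaces: the shift along the tool's x, y, z as a fraction of full scale, then the turn about the tool's z as a fraction of full scale, then the opening, from -1 (shut) to 1 (fully open). A call has 1 to 20 rows; each row is the pose to reach, as a shift and turn from the pose measured when the call began, along the tool's axes at that moment; what a row does not reach only later rows make up. Full scale, the value 1, is 40 cm for a shift and 2 rad for a turn. A row lasts 1/8 s, in which the tool goes at most 62.5 mm and 10.7 degrees, less where a joint would pass 70% of its speed; a pose out of reach is approached as far as the arm can. A call with a number of a shift or a turn outside -1 to 1 is refused whole. A call with a gripper value outside its range is refused whole. The fingers move at their own pace and stop on an object; "newtons" is the grip in N (left out, the last holds). Time passes only in rows, so rows that repeat a pose let the fingers close. It gives the time, the measured TCP pose, the force and the opening at its end, in the units of the state.
- observe(): the state, without advancing time (a new reading comes with each control period).
- grab_frame(name): name is "side" or "top"; returns (picture, depth): 400x640x3 uint8, red, green, blue; 400x640 float32, m along the optical axis (not along the pixel's ray), 0 where there is no reading.
- camera_params(name): a dict with "mtx" (3x3 intrinsics, pixels), "dist" ([k1, k2, p1, p2, k3] as OpenCV has them; the pictures are not rectified), "xyz" and "orientation" of the camera in the world. Camera axes: x right, y down, z forward; pixel columns grow to the right and rows downward; lengths in m; the calibration is good to about 2 mm. A picture is of the moment at which its call begins. camera_params takes no time and is no camera call.
- sign_off(): hands the job in, once; it reports no verdict.
Trained networks look in the newest picture that a camera, given by its name, has taken for a name from the list of things; names that differ only in an ending like _2 or _b are one class to them, and where a whole thing is asked for, a point or a joint stands for the part that bears it (a point fixed in the world has none). Each returns a list of dicts, best first, with "score" (0 to 1); they miss things now and then, are a little off and sometimes report something else, mostly with a low value. They report only what shows in the picture. A call takes as long as a camera call.
- trace(label, camera): "pixels" (400x640 bool, what is visible of it) and "box" ([left, top, right, bottom] in pixels, round what is visible of it).
- spot_point(label, camera): "pixel" ([column, row] in pixels: a listed point, or the origin of a listed thing).
The state is a dict: "time_s": time; "joints": joint angles; "joint_velocities": joint speeds; "joint_torque": joint torques, N m; "eef_pos": TCP position; "orientation": TCP orientation; "wrist_force": force on the tool from outside, world axes, zero at the start; "wrist_torque": the same for the moment, N m; "grip_width": finger opening in m.
Only numpy, scipy, OpenCV 4.12 (cv2) and the standard library are available. Lean on these libraries where they do the work, as an engineer would, in place of code of your own. Each camera call takes 0.05 s, during which the arm holds its last target. There are 200 camera calls.

## Task

Open the cover of the flat white label printer by its concealed release, a grey push plate set just below the surface of the grey panel and hidden somewhere along it. With a fingertip, first lightly touch the left-hand end of the panel, then feel along towards the right until you find the plate, and press it fully home so that the cover pops ajar by itself; then draw back. Do not touch the blue-grey cover or lean hard on the printer, and leave the things round it where they are.

Things in the scene. Friction and masses are not known exactly. Their poses are not given: they have to be found in the camera images.
- printer: Flat white label printer, fixed to the worktop, 255 mm deep (x), 370 mm wide (y), 62 mm high. Origin: on the worktop, straight below the centre of its grey panel; x points to its rear (away from the robot), y to its left, z up. It reaches 65 mm forward, 190 mm back and 185 mm to each side of the origin. The panel is in the front part of its top, the blue-grey cover behind it.
- panel (a point): Centre of the grey panel's flat face, 60 mm above the worktop, axes as the printer's. The panel shows 80 mm (x) by 200 mm (y) inside a white rim 2 mm higher. The release's centre lies on the middle line x = 0, anywhere from y = -60 to +20 mm (not told). The left-hand end of the panel (y = 60 to 100 mm) is always plain and rigid.
- release (a joint): How far the grey push plate is pressed straight down: 0 untouched, 0.0055 m home. The plate is 52 mm (x) by 62 mm (y), in an opening 54 by 64 mm with square edges (room for shut fingertips); its face lies 2 mm below the panel's. It gives at about 5 N (friction, no spring) and stays where it is left.
- cover (a joint): Angle of the cover about its hinge along y at the printer's rear: 0 shut, 0.27 rad ajar. It is geared to the release (49 rad per m), rises as that goes in and stays up.
- cover_edge (a point): Middle of the front top edge of the blue-grey cover (116 mm by 332 mm, 12 mm thick), 62 mm above the worktop and 66 mm behind the panel's centre when shut; this edge rises about 31 mm when the cover pops ajar.
- label_box: Cream carton, 65 x 105 x 40 mm, standing to the left of the printer; origin at the centre of its underside. To be left alone.
- eraser: Eraser in a dark card sleeve, 22 x 56 x 13 mm, to the right of the printer; origin at the centre of its underside. To be left alone.
- binder_clip: Black binder clip standing on its spine, 17 x 32 x 42 mm, to the right of the printer; origin at the centre of its underside. To be left alone.

How it is judged:
By the outcome, as a careful person would: the job done as asked, in the order asked, and still so for the second after the job is handed in, with the robot touching nothing.
It also fails if it takes over 48 s, if anything falls off the work surface, if the arm or the gripper's body presses on something with over 40 N, if the wrist force passes 120 N, or if a joint passes its speed limit or range.

## Working session

There is one attempt and no reset: what is moved stays moved. The work goes in short steps, Python scripts to look and compute and a tool call to move; the robot and the scene stay as the last step left them, time stands still between calls to the robot, and variables do not carry over. Pictures are saved under pics/ and viewed, about 8 in all and at most 12, crops included, and the job is handed in when it is done.

Besides the shell and the picture viewer there is one more tool, called after ">>>" as name(argument=value, ...) on one line, values as JSON. apply_moves: Moves the arm, as the interface text tells. Shift numbers are shares of 40 cm and turn numbers shares of 2 rad, none past 1 either way. Its arguments: {"type":"object","properties":{"targets":{"type":"string"},"newtons":{"type":"number"}},"required":["targets"]}

```bash
mkdir -p pics; ls; cat > h.py <<'E'
import numpy as np, cv2
from scipy.spatial.transform import Rotation as R
from plant import *
def cam(n):
    c=camera_params(n); o=c["orientation"]
    return np.array(c["mtx"]),np.array(c["dist"]),np.array(c["xyz"]),R.from_euler('xyz',o,degrees=True).as_matrix()
def ray(n,px):
    K,D,p,M=cam(n); u=cv2.undistortPoints(np.array(px,float).reshape(-1,1,2),K,D).reshape(-1,2)
    return p,np.c_[u,np.ones(len(u))]@M.T
def on_z(n,px,z):
    p,d=ray(n,px); return p+d*((z-p[2])/d[:,2])[:,None]
def tri(pa,pb):
    A=np.zeros((3,3));b=np.zeros(3)
    for n,px in (pa,pb):
        p,d=ray(n,[px]); d=d[0]/np.linalg.norm(d[0]); Q=np.eye(3)-np.outer(d,d); A+=Q;b+=Q@p
    return np.linalg.solve(A,b)
def deproj(n,px,dep):
    p,d=ray(n,px); z=np.array([dep[int(round(v)),int(round(u))] for u,v in px]); return p+d*z[:,None]
E
python3 - <<'E'
from h import *
ims=[]
for n in("top","side"):
    im,d=grab_frame(n); cv2.imwrite(f"pics/{n}0.png",im[:,:,::-1]); np.save(n+"d.npy",d)
    print(n,camera_params(n)["xyz"],camera_params(n)["orientation"])
P={}
for l in("panel","cover_edge","printer"):
    for n in("top","side"):
        r=spot_point(l,n)
        if r: P[l,n]=r[0]["pixel"]; print(l,n,r[0])
    if (l,"top") in P and (l,"side") in P: print(l,tri(("top",P[l,"top"]),("side",P[l,"side"])))
for l in("printer","cover"):
    for n in("top","side"):
        r=trace(l,n)
        for x in r[:1]:
            print(l,n,x["score"],x["box"]); c,_=cv2.findContours(x["pixels"].astype(np.uint8),0,2); c=max(c,key=cv2.contourArea)
            r=cv2.boxPoints(cv2.minAreaRect(c)); print(on_z(n,r,.062).round(4).tolist())
print(observe())
E
```

```text
pics
top [0.37769917 0.05608761 1.26242345] [-1.67228357e+02 -5.85114861e-02 -8.83867373e+01]
side [ 0.61927232 -0.86599095  0.57561564] [-119.84910566   -0.68613534   -0.49312599]
panel top {'pixel': [335.7, 222.0], 'score': 0.63}
panel side {'pixel': [301.6, 205.0], 'score': 0.97}
panel [0.58647121 0.0310675  0.05562707]
cover_edge top {'pixel': [337.8, 202.7], 'score': 0.85}
cover_edge side {'pixel': [323.5, 201.2], 'score': 0.73}
cover_edge [0.64228609 0.0263778  0.06995867]
printer top {'pixel': [334.4, 228.7], 'score': 0.61}
printer side {'pixel': [300.0, 224.7], 'score': 0.71}
printer [ 0.57863382  0.03379789 -0.00618868]
printer top 0.61 [272.5, 161.4, 407.2, 257.0]
[[0.5219, 0.2233, 0.062], [0.7909, 0.202, 0.062], [0.7465, -0.182, 0.062], [0.4817, -0.143, 0.062]]
printer side 0.7 [255.0, 170.6, 377.4, 274.8]
[[0.5062, -0.2255, 0.062], [0.4667, 0.2236, 0.062], [0.8089, 0.1837, 0.062], [0.7388, -0.2451, 0.062]]
cover top 0.55 [286.4, 163.4, 399.1, 210.6]
[[0.6613, 0.189, 0.062], [0.7779, 0.18, 0.062], [0.7413, -0.1557, 0.062], [0.6263, -0.1398, 0.062]]
cover side 0.59 [319.6, 176.9, 376.4, 250.4]
[[0.6301, -0.1493, 0.062], [0.647, 0.1872, 0.062], [0.7969, 0.1647, 0.062], [0.7432, -0.1627, 0.062]]
{'time_s': 0.6, 'joints': array([72.10188828, 19.03281396, -3.70617648, 83.65659844,  1.23656622,
       77.34310804, -5.07211721]), 'joint_velocities': array([ 0.0799462 ,  0.0180819 , -0.05818341, -0.02081538, -0.15223649,
       -0.01147083,  0.06126309]), 'joint_torque': array([ 5.27624024e-05, -6.24945259e+01,  4.92972659e-02, -3.91689491e+01,
        1.64876977e-02,  2.08169105e-03, -2.11540959e-05]), 'eef_pos': array([ 0.17861145, -0.59896443,  0.25635477]), 'orientation': array([-1.79998042e+02, -7.14050359e-03, -7.33990858e+01]), 'wrist_force': array([-0.53288192, -0.076283  ,  0.89264501]), 'wrist_torque': array([ 0.03458149, -0.03122828, -0.01582792]), 'grip_width': 0.08526756832503826}
```

View pics/top0.png

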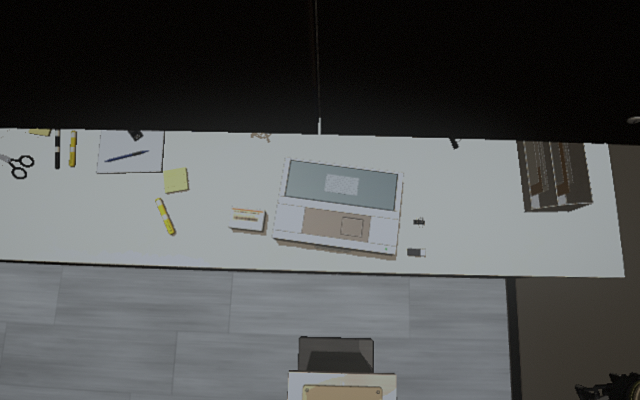

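View pics/side0.png

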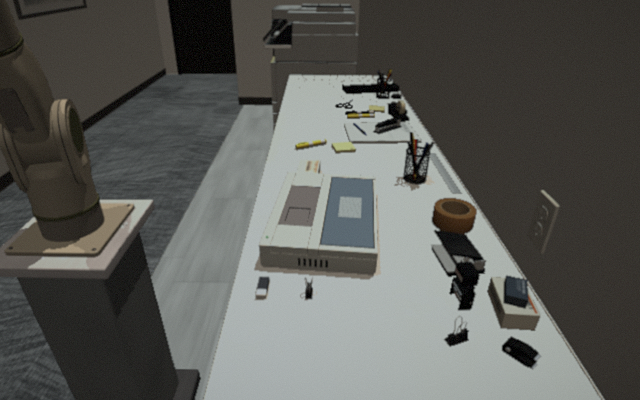

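The top view shows the printer with its tan/grey panel around px (302–370, 207–242). A faint plate outline sits near (352,227), the carton near (248,220), and the clip and eraser near (418,222) and (416,252). The side view agrees. I'll crop in for the corner pixels.

```bash
python3 - <<'E'
import cv2,numpy as np
a=cv2.imread("pics/top0.png")[155:260,265:410]; a=cv2.resize(a,None,fx=5,fy=5,interpolation=cv2.INTER_CUBIC)
a=np.clip(a.astype(float)*1.4,0,255).astype(np.uint8)
cv2.imwrite("pics/c1.png",a)
E
```

```text
(no output)
```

View pics/c1.png

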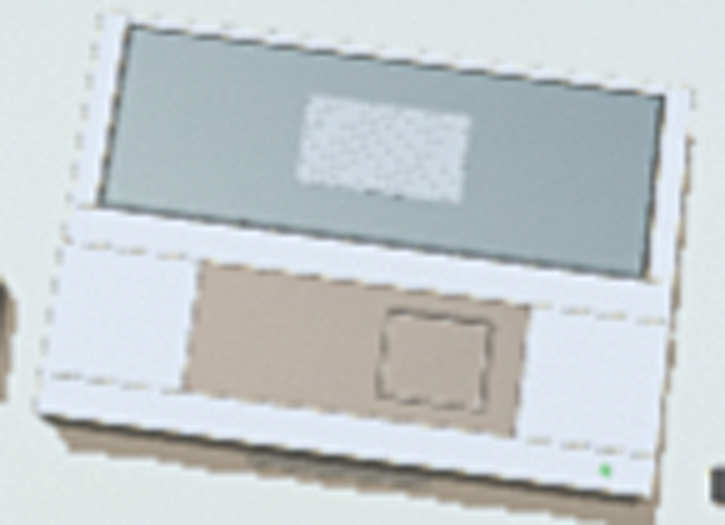

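The crop shows the panel corners at about (198,262), (530,305), (516,436) and (184,388). The plate outline is at about (386,311), (493,322), (484,411) and (378,397), so it lies right of centre.

```bash
python3 - <<'E'
from h import *
f=lambda q:(np.array(q,float)+.5)/5-.5+[265,155]
d=np.load("topd.npy")
pan=f([(198,262),(530,305),(516,436),(184,388)]); pl=f([(386,311),(493,322),(484,411),(378,397)]); cv=f([(130,25),(664,95),(645,276),(100,207)])
for n,q,z in(("panel",pan,.06),("plate",pl,.059),("cover",cv,.062)):
    w=on_z("top",q,z); c=w.mean(0)
    l=(w[0]+w[3]-w[1]-w[2])/2; x=(w[0]+w[1]-w[2]-w[3])/2
    print(n,c.round(4),"w",np.linalg.norm(l),np.linalg.norm(x),"yaw",np.degrees(np.arctan2(-l[0],l[1])),np.degrees(np.arctan2(x[1],x[0])))
i=f([(285,330),(300,350),(420,360),(440,365),(600,370),(90,320)])
print(deproj("top",i,d).round(4))
# side depth of the panel by network point
sd=np.load("sided.npy"); print(deproj("side",[(301,205),(304,190),(297,215)],sd).round(4))
E
```

```text
panel [0.5808 0.0305 0.06  ] w 0.20094946387698598 0.07856349565829542 yaw -6.287684559004512 -4.844721969467345
plate [ 0.5745 -0.0168  0.059 ] w 0.06422820602582659 0.05337283307026645 yaw -5.172277111960851 -4.6517530603549435
cover [0.7034 0.0165 0.062 ] w 0.3330837656138969 0.11621081112455105 yaw -5.966861901794213 -6.295375463548292
[[ 0.5899  0.0737  0.0607]
 [ 0.5777  0.0644  0.0625]
 [ 0.574  -0.0076  0.0605]
 [ 0.5715 -0.0197  0.0596]
 [ 0.5702 -0.1148  0.0655]
 [ 0.5923  0.1909  0.063 ]]
[[ 0.5839  0.0248  0.0589]
 [ 0.5893  0.107   0.058 ]
 [ 0.5756 -0.0179  0.0556]]
```

>>> apply_moves(targets="-0.05 -0.05 0 -0.04 -1; -0.14 -0.15 0 -0.12 -1; -0.24 -0.25 0 -0.2 -1; -0.34 -0.36 0 -0.28 -1; -0.44 -0.47 0 -0.37 -1; -0.54 -0.57 0 -0.45 -1; -0.64 -0.68 0 -0.53 -1; -0.7 -0.745 0 -0.588 -1; -0.7 -0.745 0 -0.588 -1; -0.7 -0.745 0 -0.588 -1", newtons=30)

```text
time_s: 1.85
eef_pos: [0.3838, -0.2461, 0.2564]
orientation: [180.0, -0.0, -6.1]
wrist_force: [0.2, -0.8, 0.5]
grip_width: 0.0002
```

>>> apply_moves(targets="0.04 -0.08 0 0 -1; 0.09 -0.2 0 0 -1; 0.14 -0.33 0 0 -1; 0.2 -0.46 0.02 0 -1; 0.26 -0.59 0.08 0 -1; 0.31 -0.71 0.16 0 -1; 0.36 -0.82 0.24 0 -1; 0.4 -0.91 0.31 0 -1; 0.4155 -0.94 0.355 0 -1; 0.4155 -0.94 0.365 0 -1; 0.4155 -0.94 0.365 0 -1")

```text
time_s: 3.22
eef_pos: [0.5892, 0.1082, 0.1103]
orientation: [179.9, 0.0, -6.2]
wrist_force: [-0.2, 0.2, -0.8]
grip_width: 0.0001
```

```bash
python3 - <<'E'
from h import *
o=observe(); print(o["eef_pos"],o["orientation"],o["wrist_force"],o["time_s"])
im,_=grab_frame("top"); a=cv2.resize(im[155:275,265:425,::-1],None,fx=4,fy=4,interpolation=cv2.INTER_CUBIC)
im,_=grab_frame("side"); b=cv2.resize(im[120:270,230:400,::-1],None,fx=3.2,fy=3.2,interpolation=cv2.INTER_CUBIC)
c=np.zeros((480,800,3),np.uint8); cv2.imwrite("pics/c2a.png",cv2.convertScaleAbs(a,alpha=1.4)); cv2.imwrite("pics/c2.png",cv2.convertScaleAbs(b,alpha=1.4))
E
```

```text
[0.58919944 0.10815358 0.11028334] [ 1.79921837e+02  1.02925727e-02 -6.24442422e+00] [-0.21288557  0.2174172  -0.82808157] 3.225
```

View pics/c2.png

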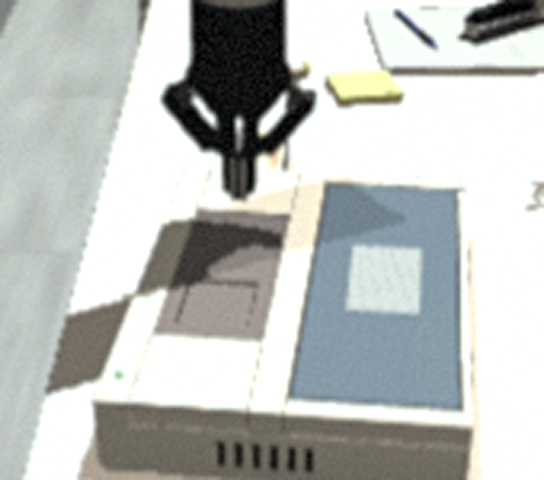

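The side view shows the shut fingertips above the panel's left end, with the cover shut and the plate outline towards the right. I'll descend gently.

>>> apply_moves(targets="0 0 0.025 0 -1; 0 0 0.05 0 -1; 0 0 0.0575 0 -1; 0 0 0.0575 0 -1")

```text
time_s: 3.82
eef_pos: [0.5893, 0.1085, 0.0878]
orientation: [179.9, -0.0, -6.2]
wrist_force: [-0.1, -0.5, 0.4]
grip_width: -0.0001
```

>>> apply_moves(targets="0 0 0.0025 0 -1; 0 0 0.004 0 -1; 0 0 0.004 0 -1")

```text
time_s: 4.2
eef_pos: [0.5894, 0.1085, 0.0863]
orientation: [179.9, -0.0, -6.2]
wrist_force: [-0.4, 0.4, -0.1]
grip_width: -0.0002
```

>>> apply_moves(targets="0 0 0.00125 0 -1; 0 0 0.0025 0 -1; 0 0 0.0025 0 -1")

```text
time_s: 4.58
eef_pos: [0.5894, 0.1085, 0.0853]
orientation: [179.9, -0.0, -6.2]
wrist_force: [0.1, 0.5, 1.0]
grip_width: -0.0001
```

>>> apply_moves(targets="0 0 0.00125 0 -1; 0 0 0.00125 0 -1")

```text
time_s: 4.82
eef_pos: [0.5894, 0.1085, 0.0852]
orientation: [179.9, -0.1, -6.2]
wrist_force: [-2.0, -0.5, 5.3]
grip_width: -0.0001
```

Contact at TCP z 0.0852 with about 5 N. Next I'll slide lightly to the right.

>>> apply_moves(targets="0 0.015 0.0004 0 -1; 0 0.035 0.0004 0 -1; 0 0.05 0.0004 0 -1; 0 0.05 0.0004 0 -1")

```text
time_s: 5.32
eef_pos: [0.5874, 0.0873, 0.0852]
orientation: [179.9, -0.1, -6.3]
wrist_force: [0.1, -2.5, 5.0]
grip_width: -0.0
```

>>> apply_moves(targets="0 0.015 0.0004 0 -1; 0 0.035 0.0004 0 -1; 0 0.055 0.0004 0 -1; 0 0.055 0.0004 0 -1")

```text
time_s: 5.82
eef_pos: [0.585, 0.064, 0.0852]
orientation: [179.8, -0.1, -6.4]
wrist_force: [0.2, -2.0, 4.8]
grip_width: 0.0002
```

>>> apply_moves(targets="0 0.015 0 0 -1; 0 0.035 0 -0.003 -1; 0 0.055 0 -0.003 -1; 0 0.055 0 -0.003 -1")

```text
time_s: 6.32
eef_pos: [0.5825, 0.0403, 0.0852]
orientation: [179.7, -0.1, -6.1]
wrist_force: [-0.9, -3.4, 4.0]
grip_width: 0.0
```

>>> apply_moves(targets="0 0.015 0.0002 0 -1; 0 0.035 0.0002 0 -1; 0 0.055 0.0002 0 -1; 0 0.055 0.0002 0 -1")

```text
time_s: 6.82
eef_pos: [0.5801, 0.0169, 0.0852]
orientation: [179.6, -0.0, -6.2]
wrist_force: [0.3, -3.2, 4.4]
grip_width: -0.0002
```

>>> apply_moves(targets="0 0.01 0.0004 0 -1; 0 0.02 0.0004 0 -1; 0 0.025 0.0004 0 -1; 0 0.025 0.0004 0 -1")

```text
time_s: 7.32
eef_pos: [0.5785, 0.0061, 0.0846]
orientation: [179.6, 0.0, -6.2]
wrist_force: [1.1, -0.3, -0.5]
grip_width: -0.0004
```

>>> apply_moves(targets="0 0.01 0.0004 0 -1; 0 0.02 0.0004 0 -1; 0 0.025 0.0004 0 -1; 0 0.025 0.0004 0 -1")

```text
time_s: 7.82
eef_pos: [0.5774, -0.0041, 0.0845]
orientation: [179.6, 0.0, -6.3]
wrist_force: [0.1, -0.5, 0.3]
grip_width: -0.0003
```

The tip dropped free at about y' = -24 mm, so I've found the plate's edge. Next: centre over the plate and touch it.

>>> apply_moves(targets="0 0.01 0 0 -1; 0 0.022 0 0 -1; 0 0.032 0 0 -1; 0 0.032 0.002 0 -1; 0 0.032 0.004 0 -1; 0 0.032 0.004 0 -1")

```text
time_s: 8.57
eef_pos: [0.5761, -0.0169, 0.0831]
orientation: [179.6, 0.0, -6.3]
wrist_force: [-0.1, -1.2, 1.7]
grip_width: -0.0003
```

>>> apply_moves(targets="0 0 0.002 0 -1; 0 0 0.005 0 -1; 0 0 0.008 0 -1; 0 0 0.011 0 -1; 0 0 0.0135 0 -1; 0 0 0.0145 0 -1; 0 0 0.0145 0 -1")

```text
time_s: 9.45
eef_pos: [0.5762, -0.0169, 0.0777]
orientation: [179.6, 0.0, -6.3]
wrist_force: [-2.9, -0.6, 7.3]
grip_width: 0.0002
```

>>> apply_moves(targets="0 0 0.001 0 -1; 0 0 0.0025 0 -1; 0 0 0.0025 0 -1")

```text
time_s: 9.82
eef_pos: [0.5763, -0.0167, 0.0776]
orientation: [179.5, -0.0, -6.3]
wrist_force: [-5.0, -1.1, 13.3]
grip_width: 0.0002
```

The plate is on its stop: force rose to 13 N with only 0.1 mm more travel. Drawing straight up, then back.

>>> apply_moves(targets="0 0 -0.005 0 -1; 0 0 -0.03 0 -1; 0 0 -0.08 0 -1; 0 0 -0.16 0 -1; 0 0 -0.26 0 -1; -0.05 0 -0.36 0 -1; -0.12 0.08 -0.42 0 -1; -0.2 0.2 -0.45 0 -1; -0.25 0.33 -0.45 0 -1; -0.3 0.46 -0.45 0 -1; -0.32 0.58 -0.45 0 -1; -0.32 0.65 -0.45 0 -1; -0.32 0.65 -0.45 0 -1; -0.32 0.65 -0.45 0 -1")

```text
time_s: 11.58
eef_pos: [0.4213, -0.2588, 0.2605]
orientation: [179.5, -0.1, -6.2]
wrist_force: [0.0, 1.1, -0.3]
grip_width: 0.0003
```

```bash
python3 - <<'E'
from h import *
im,_=grab_frame("side"); b=cv2.resize(im[150:310,220:420,::-1],None,fx=4,fy=3.7,interpolation=cv2.INTER_CUBIC)
cv2.imwrite("pics/c3.png",cv2.convertScaleAbs(b,alpha=1.4))
im,_=grab_frame("top"); cv2.imwrite("pics/top3.png",im[:,:,::-1])
P={}
for n in("top","side"):
    r=spot_point("cover_edge",n)
    if r: P[n]=r[0]["pixel"]; print(n,r[0])
if len(P)==2: print(tri(("top",P["top"]),("side",P["side"])))
o=observe(); print(o["eef_pos"],o["wrist_force"])
E
```

```text
top {'pixel': [338.2, 200.2], 'score': 0.66}
side {'pixel': [328.5, 192.3], 'score': 0.61}
[0.64951    0.02637088 0.09406542]
[ 0.42118752 -0.25885236  0.26000695] [ 0.43814522 -0.34334833 -0.84706647]
```

View pics/c3.png

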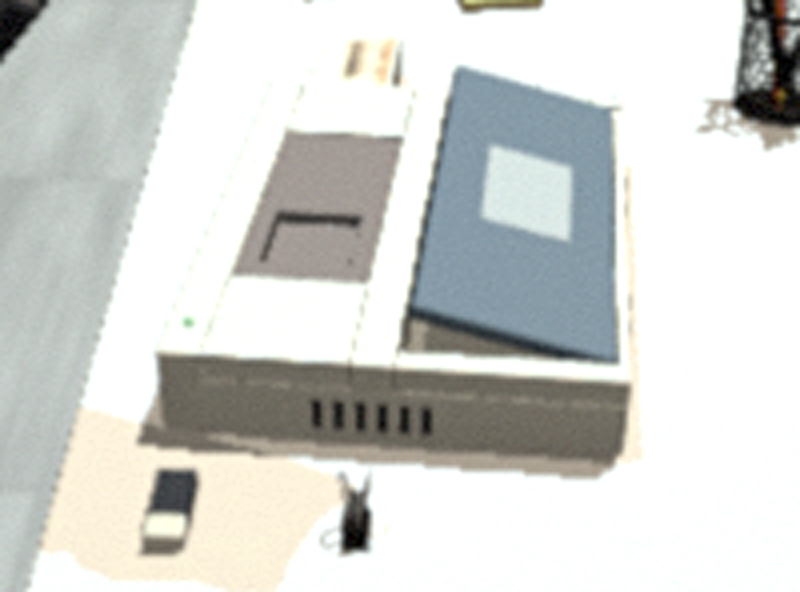

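The picture shows the cover standing ajar (front edge around (430,200)–(410,315) in the crop) and the plate sunk in its opening at about (310,240). The eraser, clip and carton look unmoved. The edge triangulates to z ≈ 0.094, against an expected 0.093.

```bash
python3 -c "
from plant import *
print(sign_off())"
```

```text
the job is handed in; nothing more can be done
None
```

The printer cover is ajar and the job is handed in, after about 12 s of the 48 s allowed.

- **Touch and feel:** I touched the panel's left end with shut fingertips at about 5 N. I then slid right at 4–5 N until the tip dropped free, about 24 mm right of the panel's centre.
- **Press:** I pressed the plate 5.5 mm, until it stopped moving while the force rose to 13 N, then drew straight up and back.
- **Last checks:**
  - The cover's front edge measures 0.094 m high, against about 0.093 m expected.
  - The picture shows the plate sunk and the things beside the printer apparently where they were. I judged those by eye and did not measure them.
  - The wrist force read about zero, with the arm well clear.
- **Known beforehand:** The plate's outline already showed in the first top view, centred about 48 mm right of the panel's centre. I used that as well as the drop to centre the press.
- **Disagreements:** No check failed. The sideways force during the slide had the opposite sign to what I expected from friction. It stayed under 3.5 N, and I did not look into it.

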